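# File the sawn edge of a clamped plate

## Task

First push the aluminium plate sideways in the blue work holder until it is fully home against the brass stop. Then take the orange-handled file out of its grey tray and, with the file flat and square across the plate's upper edge, give the edge three full-length strokes pushed away from the robot, the first on its left third, the next on the middle and the last on its right third, lifting the file clear at the end of each stroke so that it never rubs backward on the edge. Finally lay the file flat and lengthways inside its tray again, let go, and leave the other things on the bench undisturbed.

Things in the scene. Friction and masses are not known exactly. Their poses are not given: they have to be found in the camera images.
- vice: Blue work holder fixed to the bench, base 136 x 124 x 12 mm; origin at its underside's centre. x = filing direction (forward, away from the robot, turned up to 20 degrees), y = left along the edge. A sprung aluminium carriage with dark steel jaws (94 mm along y, 44 mm in x, top 64 mm above the bench) grips the plate; its clamp screw with T handle points to -x, to 54 mm from the centre.
- carriage (a joint): Sprung slide of the carriage along the holder's x, m: 0 at rest, limits -0.012 to 0.012; spring 500 N/m, well damped. The file rubbing forward drags it to +, rubbing backward to -; 2 N of drag is 0.004. A proper stroke takes it past 0.002.
- plate (a joint): How far the plate still stands out to the left (+y of the holder) from its home position in m: 0 home against the brass stop at the right end of the jaws, up to 0.045. Stiff sliding fit, about 3 N to push. It cannot move in any other way.
- edge_mid (a point): Middle of the plate's upper edge when the plate is home, fixed to the carriage, 84 mm above the bench; axes as vice. The edge is level, 9 mm thick along x, 100 mm long along y; its upper 20 mm stand clear of the jaws. The middles of its left and right thirds lie 33 mm to +y and -y.
- plate_end (a point): Middle of the left (+y) end face of the plate, 74 mm above the bench, 10 mm below the upper edge; moves with the plate. The face is 9 mm wide and plain; push it to -y. Home, it stands 4.5 mm clear of the jaws' end; the carriage body (top 44 mm above the bench) reaches 2 mm past it.
- file: Loose file, 0.25 kg; origin at its underside's centre, x along it to the front. Flat dark steel blade 160 x 30 x 6 mm, cutting side down; aluminium spine 80 x 18 mm up to 19 mm; upright orange grip above it, 78 mm long, 26 mm wide (y), 18 to 62 mm above the underside, centred. Grip it across its width about 42 mm above the underside. Lies in the tray, x along the tray's, front away from the robot.
- tray: Shallow grey open tray fixed to the bench, 198 x 68 mm, 14 mm high, walls and floor 4 mm thick; origin at the centre of its underside, x along its length. The file lies on its floor with about 15 mm to spare on every side.
- kit_box: Bystander: dark red upright carton 52 x 63 x 90 mm; origin at the underside's centre.
- tip_box: Bystander: pink pipette tip box 93 x 125 x 98 mm; origin at the underside's centre.
- dye: Bystander: small bottle with a red cap, 35 mm across, 73 mm high; origin at the underside's centre.
- tape: Bystander: roll of green tape lying flat, 75 mm across, 19 mm high; origin at the underside's centre.
- pen_beaker: Bystander: beaker with pens, 75 mm across, 138 mm high; origin at the underside's centre.
- dish: Bystander: flat round dish 89 mm across, 15 mm high; origin at the underside's centre.

How it is judged:
By the outcome, as a careful person would: the job done as asked, in the order asked, and still so for the second after the job is handed in, with the robot touching nothing.
It also fails if it takes over 72 s, if anything falls off the work surface, if the arm or the gripper's body presses on something with over 40 N, if the wrist force passes 120 N, or if a joint passes its speed limit or range.

## Robot

A 6-joint arm with a two-finger parallel gripper is mounted at the origin on a cart in front of the work surface, level with it; the furniture and walls round the work are solid. World frame = base frame: x ahead of the robot, y to its left, z up, the work surface at z = 0. Lengths are in mm, angles in rad, forces in N, time in s.
With the tool pointing down it reaches from about 350 to 875 mm from the base axis. Payload 4.2 kg.
Tool frame: the origin (TCP) lies midway between the tips of the shut fingers; the grasp point (between the pads) lies 19 mm behind it (arm.tcp_to_grasp is the distance from the TCP to the grasp point, in mm); z points along the fingers, y is the line along which they close (so a half turn about z gives the same grasp; the last joint's range is limited). The gripper opens to 85 mm and grips with 20 to 120 N. Pads are 22 mm wide; open, the fingers measure 114 mm over their backs; the gripper's body (76 mm by 85 mm) begins 54 mm behind the grasp point. The pads swing forward as they close: fully open they stand 13 mm farther back than shut.
Start: joints at [1.552, 0.385, 0.008, 0, -1.194, -0.259], TCP at [171.368, 601.026, 194.212] pointing down, gripper open.
Joint ranges: [-3.14, 3.14], [-1.21, 2.06], [-1.07, 1.41], [-3.16, 2.05], [-2.99, -0.16], [-3.1, 3.1]. Speed limits (rad/s): [2.79, 2.79, 3.14, 3.14, 3.14, 3.14].

## Interface

Orientations are given as a unit quaternion [x, y, z, w].
In Python, from bench import arm, imaging, job, models gives the robot as it stands.
- The arm moves only by the tool arm_command, never from a script. Its argument "rows" is a list of rows, each an object with "grip": the opening, from 0 (shut) to 1 (fully open); "linear": the shift along the tool's x, y, z in mm, a list of three; "rot": the turn, a rotation vector about the tool's x, y, z in rad, a list of three. In form: [{"grip": grip, "linear": [tx, ty, tz], "rot": [rx, ry, rz]}, ...]. A call has 1 to 10 rows; each row is the pose to reach, as a shift and turn from the pose commanded when the call began, along the tool's axes at that moment; what a row does not reach only later rows make up. A row lasts 1/8 s, in which the tool goes at most 62.5 mm and 10.7 degrees, less where a joint would pass 70% of its speed; a pose out of reach is approached as far as the arm can. A call with a gripper value outside its range is refused whole. The fingers move at their own pace and stop on an object; the grip force is fixed at half the most. Time passes only in rows, so rows that repeat a pose let the fingers close. It gives the time, the measured TCP pose, the force, the opening and the grip force at its end, in the units of the state.
- arm.read_state(): the state, without advancing time (a new reading comes with each control period).
- imaging.get_image(name): name is "scene" or "top" or "wrist"; returns a dict with "frame" (384x512x3 uint8, red, green, blue), "fx", "fy", "cx", "cy" (pixels), "extrinsics" (4x4, takes a point from world to camera coordinates); the wrist camera has in their place "T_tool_cam" (4x4, takes a point from camera to tool coordinates, whose origin is the TCP and whose axes are the flange's). Camera axes: x right, y down, z forward; pixel columns grow to the right and rows downward; lengths in mm; the calibration is good to about 2 mm. The wrist camera is an equidistant fisheye: a pixel r from the principal point sees the ray r / f radians off the axis. A picture is of the moment at which its call begins: read the wrist's pose just before it. There is no depth.
- job.job_done(): hands the job in; it is judged then, once.
Trained networks look in a picture, given as the dict that the camera call returned (one of the last four; its "shot" number tells which), for a name from the list of things; names that differ only in an ending like _2 or _b are one class to them, and where a whole thing is asked for, a point or a joint stands for the part that bears it (a point fixed in the world has none). Each returns a list of dicts, best first, with "score" (0 to 1); they miss things now and then, are a little off and sometimes report something else, mostly with a low value. They report only what shows in the picture. A call takes as long as a camera call.
- models.spot_in(picture, query): "rect" ([left, top, right, bottom] in pixels, round what is visible of it).
- models.tip_of(picture, query): "pixel" ([column, row] in pixels: a listed point, or the origin of a listed thing).
The state is a dict: "clock": time; "joints": joint angles; "joint_vel": joint speeds; "joint_efforts": joint torques, N m; "position": TCP position; "ee_rot": TCP orientation; "contact_force": force on the tool from outside, world axes, zero at the start; "wrist_torque": the same for the moment, N m; "gripper_width": finger opening in mm; "grasp_force": force on a finger pad.
Only numpy, scipy, OpenCV 4.12 (cv2) and the standard library are available. Lean on these libraries where they do the work, as an engineer would, in place of code of your own. Each camera call takes 0.05 s, during which the arm holds its last target. There are 200 camera calls.

## Working session

There is one attempt and no reset: what is moved stays moved. The work goes in short steps, Python scripts to look and compute and a tool call to move; the robot and the scene stay as the last step left them, time stands still between calls to the robot, and variables do not carry over. Pictures are saved under pics/ and viewed, at most 10 in all, crops included, and the job is handed in when it is done.

Besides the shell and the picture viewer there is one more tool, called after ">>>" as a command line: name --argument value ..., lists and objects as JSON in quotes. arm_command: Moves the arm, as the interface text tells. Its arguments: {"type":"object","properties":{"rows":{"type":"array"}},"required":["rows"]}

```bash
mkdir -p pics; cat > h.py <<'E'
import numpy as np, cv2
from bench import arm, imaging, job, models
from scipy.spatial.transform import Rotation as R
def ray(p,u,v):
    E=np.array(p["extrinsics"]); C=-E[:3,:3].T@E[:3,3]
    d=E[:3,:3].T@np.array([(u-p["cx"])/p["fx"],(v-p["cy"])/p["fy"],1]); return C,d
def onz(p,u,v,z):
    C,d=ray(p,u,v); return C+d*(z-C[2])/d[2]
def proj(p,X):
    E=np.array(p["extrinsics"]); c=E[:3,:3]@np.array(X)+E[:3,3]
    return np.array([c[0]/c[2]*p["fx"]+p["cx"],c[1]/c[2]*p["fy"]+p["cy"]])
def save(p,n): cv2.imwrite(f"pics/{n}.png",cv2.cvtColor(p["frame"],cv2.COLOR_RGB2BGR))
E
python3 - <<'E'
from h import *
s=arm.read_state(); print(s)
zs=dict(vice=0,edge_mid=84,plate_end=74,file=0,tray=0,kit_box=0,tip_box=0,dye=0,tape=0,pen_beaker=0,dish=0)
for cam in("top","scene"):
    p=imaging.get_image(cam); save(p,cam+"0")
    E=np.array(p["extrinsics"]); print(cam,(-E[:3,:3].T@E[:3,3]).round(),p["fx"])
    for n,z in zs.items():
        t=models.tip_of(p,n)[:2]; 
        print(n,[(np.round(q["pixel"]),round(q["score"],2),onz(p,*q["pixel"],z).round(1)) for q in t])
E
```

```text
{'clock': 0.0, 'joints': array([ 1.55161830e+00,  3.85565410e-01,  6.61793185e-03, -5.18613927e-04,
       -1.19399900e+00, -2.58589354e-01]), 'joint_vel': array([-0.00228104, -0.0009649 , -0.00164045,  0.00118932, -0.00214093,
        0.00142417]), 'joint_efforts': array([ 1.56611291e-04, -3.92290020e+01,  1.88393390e+01,  4.18633461e+00,
       -4.62568642e-03,  5.26199585e-06]), 'position': array([171.18382242, 600.40166762, 193.11033194]), 'ee_rot': array([ 9.90357302e-01, -1.38532306e-01, -1.10902925e-04,  1.09616507e-03]), 'contact_force': array([ 0.74311824,  0.90126654, -0.15252679]), 'wrist_torque': array([ 0.00106976,  0.00673129, -0.00368877]), 'grasp_force': 0.0, 'gripper_width': 85.00791068074257}
top [ 348.   25. 1375.] 414.15893102916704
vice [(array([304., 194.]), 0.7, array([ 488. , -148.1,    0. ]))]
edge_mid [(array([310., 187.]), 0.84, array([ 502.5, -157.9,   84. ]))]
plate_end [(array([283., 178.]), 0.49, array([530.2, -71. ,  74. ])), (array([207., 197.]), 0.34, array([467.3, 168.1,  74. ]))]
file [(array([206., 196.]), 0.8, array([476.1, 180. ,   0. ]))]
tray 
[... 676 characters left out ...]
 191.]), 0.52, array([534.7, -80.8,  74. ]))]
file [(array([222., 189.]), 0.64, array([483., 185.,   0.]))]
tray [(array([223., 188.]), 0.6, array([494.1, 192.1,   0. ]))]
kit_box [(array([282., 194.]), 0.76, array([654.9,  -4.6,   0. ]))]
tip_box [(array([346., 250.]), 0.69, array([ 532.4, -433.2,    0. ]))]
dye [(array([322., 258.]), 0.6, array([ 439.2, -415.9,    0. ])), (array([278., 218.]), 0.32, array([ 501.5, -146.1,    0. ]))]
tape [(array([196., 171.]), 0.5, array([500.5, 429.1,   0. ])), (array([280., 220.]), 0.15, array([ 498.7, -162.7,    0. ]))]
pen_beaker [(array([207., 165.]), 0.81, array([587.2, 465.5,   0. ]))]
dish [(array([177., 181.]), 0.55, array([371.2, 373.7,   0. ]))]
```

```bash
python3 - <<'E'
import cv2
a=cv2.imread("pics/top0.png")[120:270,100:420]
cv2.imwrite("pics/topc.png",cv2.resize(a,(800,375),interpolation=cv2.INTER_CUBIC))
E
```

```text
(no output)
```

View pics/topc.png

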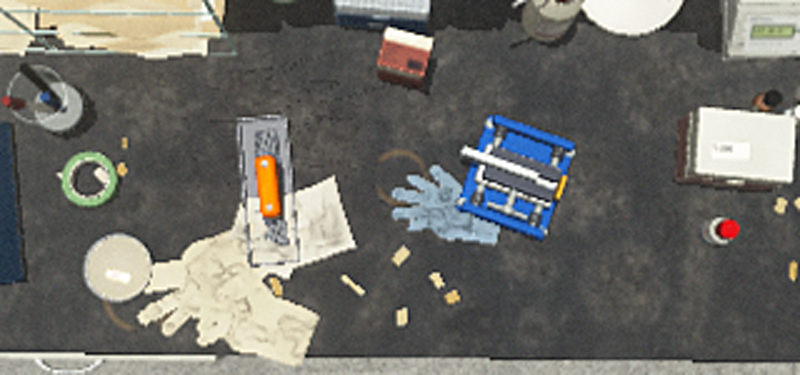

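>>> arm_command --rows '[{"grip": 0, "linear": [482, 601, -66], "rot": [0, 0, 0]}, {"grip": 0, "linear": [482, 601, -66], "rot": [0, 0, 0]}, {"grip": 0, "linear": [482, 601, -66], "rot": [0, 0, 0]}, {"grip": 0, "linear": [482, 601, -66], "rot": [0, 0, 0]}, {"grip": 0, "linear": [482, 601, -66], "rot": [0, 0, 0]}, {"grip": 0, "linear": [482, 601, -66], "rot": [0, 0, 0]}, {"grip": 0, "linear": [482, 601, -66], "rot": [0, 0, 0]}, {"grip": 0, "linear": [482, 601, -66], "rot": [0, 0, 0]}, {"grip": 0, "linear": [482, 601, -66], "rot": [0, 0, 0]}, {"grip": 0, "linear": [482, 601, -66], "rot": [0, 0, 0]}]'

```text
clock: 2.45
position: [413.3, 25.1, 248.4]
ee_rot: [0.99, -0.138, 0.001, -0.001]
contact_force: [0.9, 0.9, 0.3]
gripper_width: -0.3
grasp_force: 0.0
```

```bash
cat >> h.py <<'E'
def wray(s,p,u,v):
    T=np.array(p["T_tool_cam"]); du,dv=(u-p["cx"])/p["fx"],(v-p["cy"])/p["fy"]; th=np.hypot(du,dv); k=np.sinc(th/np.pi)
    d=np.array([du*k,dv*k,np.cos(th)]); Q=R.from_quat(s["ee_rot"]).as_matrix()
    return s["position"]+Q@T[:3,3], Q@(T[:3,:3]@d)
def wonz(s,p,u,v,z):
    C,d=wray(s,p,u,v); return C+d*(z-C[2])/d[2]
def wproj(s,p,X):
    T=np.array(p["T_tool_cam"]); Q=R.from_quat(s["ee_rot"]).as_matrix()
    c=T[:3,:3].T@(Q.T@(np.array(X)-s["position"])-T[:3,3]); r=np.hypot(c[0],c[1]); th=np.arctan2(r,c[2])
    return np.array([p["cx"]+p["fx"]*th*c[0]/r,p["cy"]+p["fy"]*th*c[1]/r])
def rectify(s,p,z,x0,x1,y0,y1,k):
    "ortho map of plane z: image up=+x, left=+y, k px/mm"
    xs=np.arange(x1,x0,-1/k); ys=np.arange(y1,y0,-1/k)
    m=np.array([[wproj(s,p,(x,y,z)) for y in ys] for x in xs],np.float32)
    return cv2.remap(cv2.cvtColor(p["frame"],cv2.COLOR_RGB2BGR),m[...,0],m[...,1],cv2.INTER_CUBIC)
E
python3 - <<'E'
from h import *
s=arm.read_state(); p=imaging.get_image("wrist"); save(p,"w1")
print(np.array(p["T_tool_cam"]).round(3),p["fx"],p["cx"],p["cy"])
for n,z in dict(vice=0,edge_mid=84,plate_end=74,file=4,tray=0).items():
    print(n,[(np.round(q["pixel"]),round(q["score"],2),wonz(s,p,*q["pixel"],z).round(1)) for q in models.tip_of(p,n)[:2]])
E
```

```text
[[-1.0000e-03 -9.4800e-01 -3.1800e-01  8.1866e+01]
 [ 1.0000e+00 -1.0000e-03 -0.0000e+00 -6.7000e-02]
 [-0.0000e+00 -3.1800e-01  9.4800e-01 -1.8042e+02]
 [ 0.0000e+00  0.0000e+00  0.0000e+00  1.0000e+00]] 297.3186396354542 260.8244337095677 194.82653511886076
vice [(array([365.,  68.]), 0.83, array([ 500.9, -158.1,    0. ])), (array([156., 141.]), 0.57, array([479.6, 171.6,   0. ]))]
edge_mid [(array([384.,  63.]), 0.67, array([ 500.6, -153.1,   84. ]))]
plate_end [(array([318.,  56.]), 0.9, array([525.2, -76.1,  74. ])), (array([362.,  71.]), 0.25, array([ 496.3, -125.3,   74. ]))]
file [(array([155., 141.]), 0.58, array([480.8, 171.5,   4. ]))]
tray [(array([153., 141.]), 0.51, array([481.4, 175.5,   0. ]))]
```

View pics/w1.png

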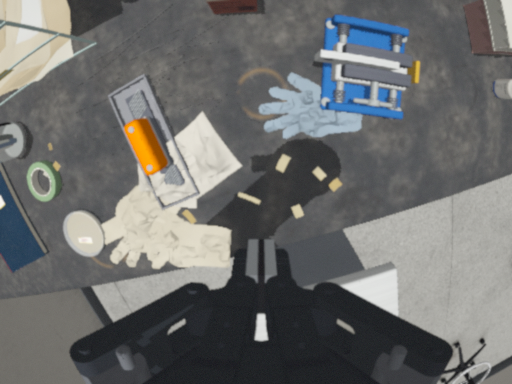

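>>> arm_command --rows '[{"grip": 0, "linear": [22, 124, 0], "rot": [0, 0, 0]}, {"grip": 0, "linear": [22, 124, 0], "rot": [0, 0, 0]}, {"grip": 0, "linear": [22, 124, 0], "rot": [0, 0, 0]}, {"grip": 0, "linear": [22, 124, 0], "rot": [0, 0, 0]}]'

```text
clock: 3.25
position: [400.1, -97.1, 247.6]
ee_rot: [0.991, -0.137, 0.0, -0.0]
contact_force: [0.6, 0.3, 0.5]
gripper_width: 0.3
grasp_force: 0.0
```

```bash
python3 - <<'E'
from h import *
s=arm.read_state(); p=imaging.get_image("wrist"); save(p,"w2"); print(s["position"],s["contact_force"])
for n,z in dict(vice=0,edge_mid=84,plate_end=74).items():
    print(n,[(np.round(q["pixel"]),round(q["score"],2),wonz(s,p,*q["pixel"],z).round(1)) for q in models.tip_of(p,n)[:2]])
a=rectify(s,p,12,400,600,-260,-60,2.5); b=rectify(s,p,84,420,580,-230,-60,2.5)
h=np.zeros((500,930,3),np.uint8); h[:,:500]=a; h[:b.shape[0],505:505+b.shape[1]]=b[:, :425]
cv2.imwrite("pics/v2.png",h[:,:930] if 0 else cv2.resize(h,(800,430)))
blue=cv2.inRange(cv2.cvtColor(a,cv2.COLOR_BGR2HSV),(100,140,60),(125,255,255))
pts=cv2.findNonZero(blue); r=cv2.minAreaRect(pts); print(r, "ctr",600-r[0][1]/2.5,-60-r[0][0]/2.5, np.array(r[1])/2.5)
E
```

```text
[400.10824286 -97.06153764 247.55798726] [0.62631798 0.31238641 0.52862973]
vice [(array([280.,  78.]), 0.6, array([ 499.5, -153.9,    0. ]))]
edge_mid [(array([287.,  75.]), 0.71, array([ 497.4, -155.2,   84. ])), (array([447.,  90.]), 0.17, array([ 440.1, -359.7,   84. ]))]
plate_end [(array([213.,  72.]), 0.65, array([525.9, -74.4,  74. ]))]
((235.2859649658203, 243.08209228515625), (306.0525207519531, 352.449462890625), 19.3845157623291) ctr 502.7671630859375 -154.11438598632813 [122.4210083  140.97978516]
```

View pics/v2.png

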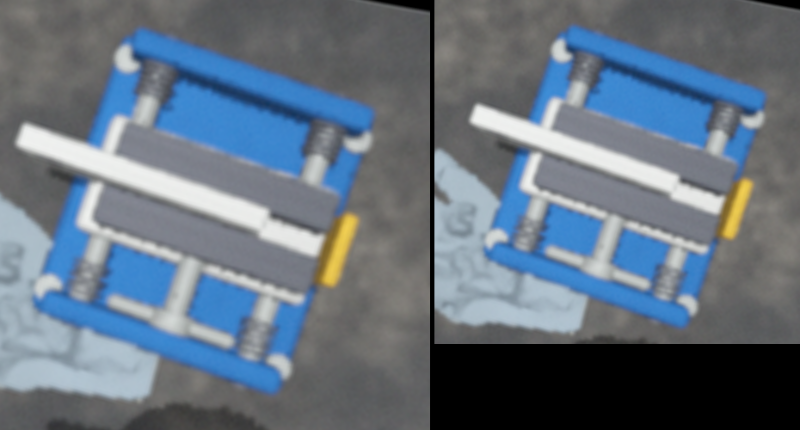

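>>> arm_command --rows '[{"grip": 0, "linear": [60, -44, 40], "rot": [0, 0, 0.03]}, {"grip": 0, "linear": [119, -87, 40], "rot": [0, 0, 0.064]}, {"grip": 0, "linear": [119, -87, 40], "rot": [0, 0, 0.064]}, {"grip": 0, "linear": [119, -87, 90], "rot": [0, 0, 0.064]}, {"grip": 0, "linear": [119, -87, 140], "rot": [0, 0, 0.064]}, {"grip": 0, "linear": [119, -87, 181], "rot": [0, 0, 0.064]}, {"grip": 0, "linear": [119, -87, 181], "rot": [0, 0, 0.064]}, {"grip": 0, "linear": [119, -87, 181], "rot": [0, 0, 0.064]}]'

```text
clock: 4.45
position: [539.9, -46.4, 68.1]
ee_rot: [0.986, -0.169, 0.001, -0.0]
contact_force: [0.6, -0.3, 0.2]
gripper_width: -0.1
grasp_force: 0.0
```

```bash
python3 - <<'E'
from h import *
s=arm.read_state(); p=imaging.get_image("top"); print(s["position"],s["ee_rot"],s["contact_force"])
p2=imaging.get_image("scene")
a=cv2.resize(p["frame"][150:240,250:350,::-1],(400,360)); b=cv2.resize(p2["frame"][130:250,220:350,::-1],(390,360))
cv2.imwrite("pics/push.png",np.hstack([a,b]))
E
```

```text
[539.86658507 -46.37826698  68.14033363] [ 9.85602834e-01 -1.69071378e-01  1.37702573e-03 -1.61415355e-04] [ 0.59099399 -0.30437652  0.19393566]
```

View pics/push.png

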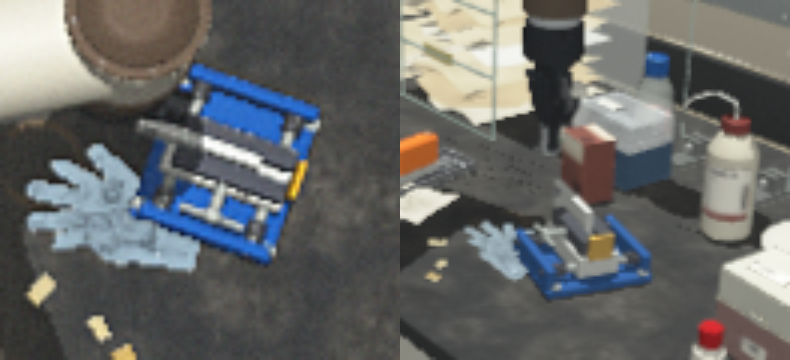

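>>> arm_command --rows '[{"grip": 0, "linear": [0, 8, 0], "rot": [0, 0, 0]}, {"grip": 0, "linear": [0, 15, 0], "rot": [0, 0, 0]}, {"grip": 0, "linear": [0, 20, 0], "rot": [0, 0, 0]}, {"grip": 0, "linear": [0, 25, 0], "rot": [0, 0, 0]}, {"grip": 0, "linear": [0, 30, 0], "rot": [0, 0, 0]}, {"grip": 0, "linear": [0, 35, 0], "rot": [0, 0, 0]}, {"grip": 0, "linear": [0, 40, 0], "rot": [0, 0, 0]}, {"grip": 0, "linear": [0, 40, 0], "rot": [0, 0, 0]}]'

```text
clock: 5.55
position: [524.7, -85.2, 66.5]
ee_rot: [0.985, -0.17, -0.0, 0.0]
contact_force: [-0.4, 0.6, -0.3]
gripper_width: 0.2
grasp_force: 0.0
```

>>> arm_command --rows '[{"grip": 0, "linear": [0, 4, 0], "rot": [0, 0, 0]}, {"grip": 0, "linear": [0, 7, 0], "rot": [0, 0, 0]}, {"grip": 0, "linear": [0, 10, 0], "rot": [0, 0, 0]}]'

```text
clock: 5.92
position: [521.4, -94.5, 66.6]
ee_rot: [0.985, -0.17, 0.0, 0.0]
contact_force: [0.6, -0.1, 0.2]
gripper_width: -0.1
grasp_force: 0.0
```

```bash
python3 - <<'E'
from h import *
s=arm.read_state(); p=imaging.get_image("wrist"); print(s["position"],s["contact_force"],s["wrist_torque"])
a=p["frame"][:,:,::-1]; p2=imaging.get_image("top")
b=cv2.resize(p2["frame"][150:240,250:350,::-1],(280,252))
h=np.zeros((384,792,3),np.uint8); h[:,:512]=a; h[:252,512:]=b
cv2.imwrite("pics/push2.png",h)
E
```

```text
[521.42966082 -94.49710346  66.57043167] [ 0.55585403 -0.05196626  0.1711616 ] [ 0.00500309 -0.01975015  0.00971664]
```

View pics/push2.png

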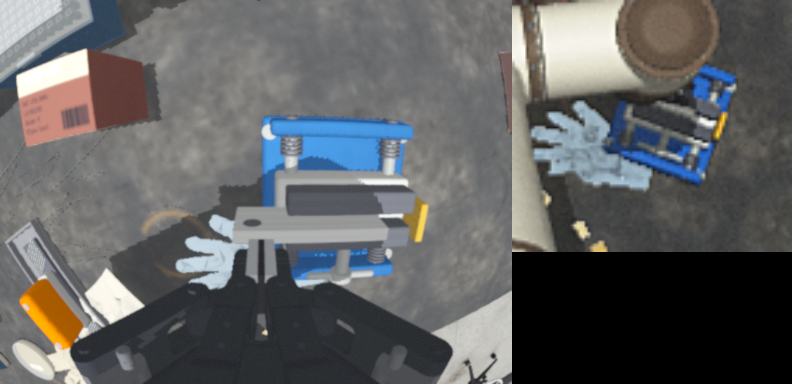

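```bash
python3 - <<'E'
from h import *
s=arm.read_state(); p=imaging.get_image("wrist")
print("tcp",wproj(s,p,s["position"]))
for z in(84,66): print(z,[wonz(s,p,u,v,z).round(1) for u,v in((237,207),(235,235),(236,242),(386,247),(388,232))])
c=np.array([500,-154.4,84]);u=np.array([.332,.943,0]);x=np.array([.943,-.332,0])
for t in(-20,81):
  for e in(-4.5,4.5): print(t,e,wproj(s,p,c+t*u+e*x).round())
a=rectify(s,p,84,440,560,-220,-60,3)
b=cv2.resize(p["frame"][180:280,210:450,::-1],(792,330),interpolation=cv2.INTER_CUBIC)
h=np.zeros((590,792,3),np.uint8); h[:330]=b; h[330:,:347]=cv2.resize(a,(347,260)); cv2.imwrite("pics/z.png",h)
E
```

```text
tcp [261.01639573 225.23806091]
84 [array([544.6, -87.9,  84. ]), array([527.9, -80. ,  84. ]), array([523.2, -78.8,  84. ]), array([ 484.6, -169.6,   84. ]), array([ 495.3, -172.8,   84. ])]
66 [array([538.6, -84.1,  66. ]), array([520.1, -75.4,  66. ]), array([514.9, -74.1,  66. ]), array([ 472. , -174.9,   66. ]), array([ 483.9, -178.4,   66. ])]
-20 -4.5 [388. 240.]
-20 4.5 [390. 228.]
81 -4.5 [233. 244.]
81 4.5 [232. 231.]
```

View pics/z.png

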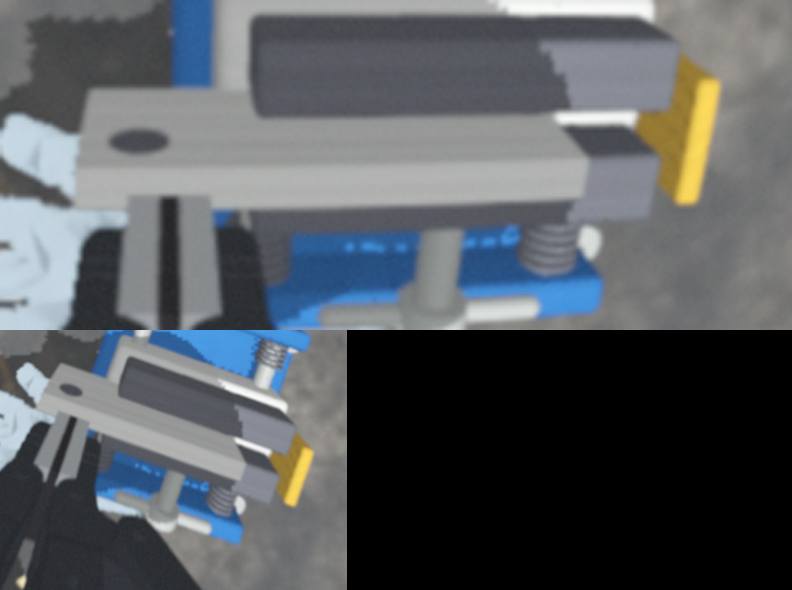

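```bash
python3 - <<'E'
from h import *
print(arm.tcp_to_grasp, [a for a in dir(arm) if a[0]!='_'])
p=imaging.get_image("scene"); s=arm.read_state()
print("old tcp",proj(p,(540,-46,68)),"+20",proj(p,(540,-46,88)))
print("now",proj(p,s["position"]),proj(p,s["position"]+[0,0,20]), "plate end top",proj(p,(527,-78,84)), proj(p,(493,-172,84)))
b=cv2.resize(p["frame"][140:230,240:340,::-1],(660,594),interpolation=cv2.INTER_CUBIC); cv2.imwrite("pics/sc.png",b)
E
```

```text
18.700000000000003 ['IKError', 'read_state', 'tcp_to_grasp']
old tcp [268.44298849 189.39599625] +20 [268.63422588 184.65785578]
now [273.23318148 195.32615172] [273.45731446 190.47388655] plate end top [271.60337015 189.25293392] [282.08156359 200.57859222]
```

View pics/sc.png

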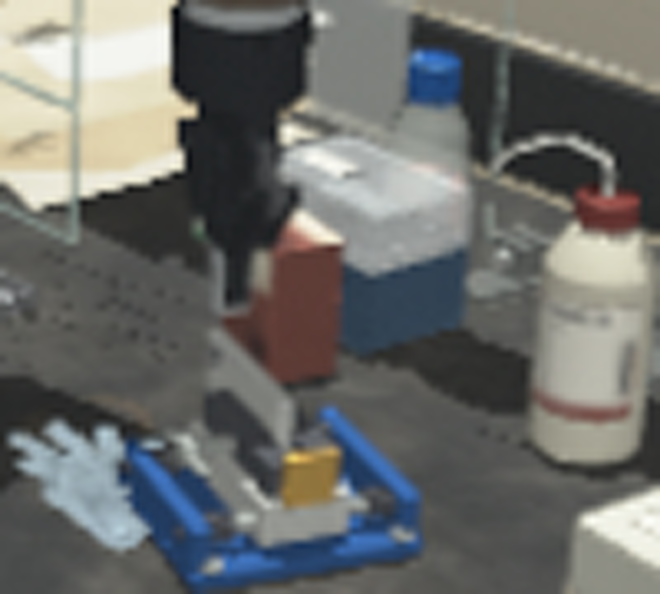

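>>> arm_command --rows '[{"grip": 0, "linear": [0, 0, 2], "rot": [0, 0, 0]}, {"grip": 0, "linear": [0, 0, 4], "rot": [0, 0, 0]}, {"grip": 0, "linear": [0, 0, 5], "rot": [0, 0, 0]}]'

```text
clock: 6.5
position: [521.4, -94.3, 61.3]
ee_rot: [0.985, -0.17, -0.0, 0.0]
contact_force: [0.3, -0.1, -0.3]
gripper_width: -0.1
grasp_force: 0.0
```

>>> arm_command --rows '[{"grip": 0, "linear": [0, 0, 3], "rot": [0, 0, 0]}, {"grip": 0, "linear": [0, 0, 5], "rot": [0, 0, 0]}, {"grip": 0, "linear": [0, 0, 6], "rot": [0, 0, 0]}]'

```text
clock: 6.88
position: [521.4, -94.3, 55.4]
ee_rot: [0.985, -0.17, -0.0, 0.0]
contact_force: [0.1, -0.2, 1.0]
gripper_width: 0.1
grasp_force: 0.0
```

>>> arm_command --rows '[{"grip": 0, "linear": [0, 0, 2], "rot": [0, 0, 0]}, {"grip": 0, "linear": [0, 0, 4], "rot": [0, 0, 0]}, {"grip": 0, "linear": [0, 0, 4], "rot": [0, 0, 0]}]'

```text
clock: 7.25
position: [521.3, -94.4, 51.4]
ee_rot: [0.985, -0.17, -0.0, 0.0]
contact_force: [0.2, 0.3, -0.5]
gripper_width: 0.0
grasp_force: 0.0
```

```bash
python3 - <<'E'
from h import *
s=arm.read_state(); p=imaging.get_image("wrist"); q=imaging.get_image("scene"); print(s["position"],s["contact_force"],s["joint_efforts"])
a=cv2.resize(p["frame"][190:270,200:300,::-1],(400,320),interpolation=cv2.INTER_CUBIC)
b=cv2.resize(q["frame"][160:240,240:340,::-1],(400,320),interpolation=cv2.INTER_CUBIC); cv2.imwrite("pics/y.png",np.hstack([a,b]))
E
```

```text
[521.34206657 -94.35283297  51.36823997] [ 0.16947854  0.25292971 -0.51474381] [ 3.61536258e-03 -3.42069340e+01  1.42522126e+01  3.16322967e+00
  7.34685862e-03 -6.84795666e-06]
```

View pics/y.png

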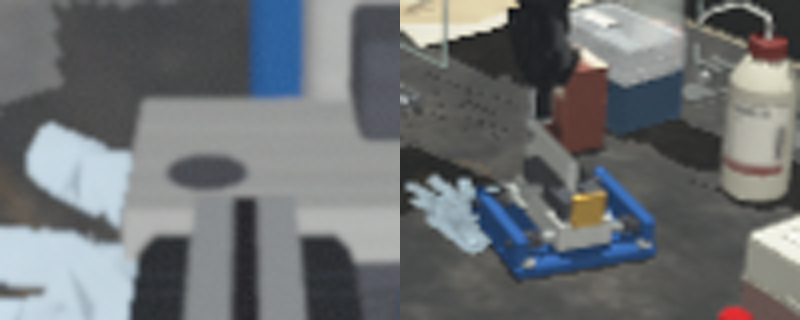

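>>> arm_command --rows '[{"grip": 0, "linear": [0, 0, 2], "rot": [0, 0, 0]}, {"grip": 0, "linear": [0, 0, 3], "rot": [0, 0, 0]}, {"grip": 0, "linear": [0, 0, 4], "rot": [0, 0, 0]}]'

```text
clock: 7.72
position: [521.5, -94.3, 47.5]
ee_rot: [0.985, -0.17, -0.0, -0.0]
contact_force: [0.2, 0.4, -0.6]
gripper_width: -0.2
grasp_force: 0.0
```

>>> arm_command --rows '[{"grip": 0, "linear": [0, 0, 2], "rot": [0, 0, 0]}, {"grip": 0, "linear": [0, 0, 3], "rot": [0, 0, 0]}, {"grip": 0, "linear": [0, 0, 4], "rot": [0, 0, 0]}]'

```text
clock: 8.1
position: [524.1, -95.0, 46.7]
ee_rot: [0.986, -0.169, 0.003, 0.0]
contact_force: [-2.2, -1.0, 15.8]
gripper_width: -0.1
grasp_force: 8.4
```

```bash
python3 - <<'E'
from h import *
s=arm.read_state(); p=imaging.get_image("wrist"); print(s["position"],s["contact_force"],s["wrist_torque"])
f=cv2.cvtColor(p["frame"],cv2.COLOR_RGB2GRAY)
# columns through left finger centre, gap, plate left & right of finger
for u in(240,244,248,252,256,261,266,270,274,290): print(u,f[222:270:2,u])
E
```

```text
[524.14630701 -95.04955888  46.69000881] [-2.19827181 -0.95112758 15.75634137] [-0.53005465  0.62332848 -0.01088065]
240 [152 155 155 153 155 153 156 150 150 153 155 154 165 133  50  47  50  50
  52  50  50  52  46  49]
244 [152 155 155 153 153 149  99  76  80 128 155 153 164 136  51  49  49  44
  56  48  53  53  52  53]
248 [152 155 156 155 154 124  78  75  79 115 144 148 148 138 129 135 137 136
 136 138 137 142 140 142]
252 [155 155 154 152 154 117  78  76  91 136 142 142 142 142 141 141 141 139
 141 140 142 142 139 139]
256 [152 156 155 154 155 129  81  75  88 137 138 138 138 138 138 137 136 136
 136 136 135 135 134 135]
261 [152 155 154 152 155 152 138 101 100  50  44  46  42  41  41  41  42  41
  44  41  44  39  40  41]
266 [151 155 156 153 155 153 155 155 147 140 139 137 140 138 140 140 139 139
 139 138 138 139 139 138]
270 [153 156 154 153 153 152 155 154 147 140 141 141 142 140 140 141 140 140
 141 140 140 140 141 140]
274 [152 154 155 153 154 153 154 155 150 149 149 148 153 142 119 130 131 133
 134 137 140 140 141 139]
290 [ 92 109 126 148 153 153 155 154 151 153 154 153 169 180 181 179 177 178
 176 117  82  76  69  65]
```

>>> arm_command --rows '[{"grip": 0, "linear": [0, 0, -15], "rot": [0, 0, 0]}, {"grip": 0, "linear": [0, -30, -20], "rot": [0, 0, 0]}, {"grip": 0, "linear": [0, -55, -20], "rot": [0, 0, 0]}, {"grip": 0, "linear": [0, -55, 14], "rot": [0, 0, 0]}, {"grip": 0, "linear": [0, -55, 14], "rot": [0, 0, 0]}, {"grip": 0, "linear": [0, -45, 14], "rot": [0, 0, 0]}, {"grip": 0, "linear": [0, -35, 14], "rot": [0, 0, 0]}, {"grip": 0, "linear": [0, -30, 14], "rot": [0, 0, 0]}, {"grip": 0, "linear": [0, -25, 14], "rot": [0, 0, 0]}]'

```text
clock: 9.28
position: [531.0, -70.9, 30.5]
ee_rot: [0.985, -0.17, 0.001, -0.001]
contact_force: [0.8, 2.0, 1.0]
gripper_width: -0.2
grasp_force: 1.7
```

>>> arm_command --rows '[{"grip": 0, "linear": [0, 5, 0], "rot": [0, 0, 0]}, {"grip": 0, "linear": [0, 9, 0], "rot": [0, 0, 0]}, {"grip": 0, "linear": [0, 13, 0], "rot": [0, 0, 0]}, {"grip": 0, "linear": [0, 17, 0], "rot": [0, 0, 0]}, {"grip": 0, "linear": [0, 21, 0], "rot": [0, 0, 0]}, {"grip": 0, "linear": [0, 25, 0], "rot": [0, 0, 0]}, {"grip": 0, "linear": [0, 28, 0], "rot": [0, 0, 0]}]'

```text
clock: 10.15
position: [523.3, -95.1, 29.8]
ee_rot: [0.985, -0.17, 0.003, -0.002]
contact_force: [6.5, 18.7, 0.2]
gripper_width: -0.0
grasp_force: 9.8
```

>>> arm_command --rows '[{"grip": 0, "linear": [0, 2, 0], "rot": [0, 0, 0]}, {"grip": 0, "linear": [0, 2, 0], "rot": [0, 0, 0]}]'

```text
clock: 10.4
position: [524.0, -95.3, 29.9]
ee_rot: [0.985, -0.17, 0.004, -0.003]
contact_force: [5.3, 19.5, -1.2]
gripper_width: -0.2
grasp_force: 10.0
```

```bash
python3 - <<'E'
from h import *
s=arm.read_state(); p=imaging.get_image("wrist"); print(s["position"],s["contact_force"])
f=p["frame"]; 
for n in("plate_end","edge_mid","plate"): print(n,[(np.round(q["pixel"],1),round(q["score"],2)) for q in models.tip_of(p,n)[:2]] if n!="plate" else models.spot_in(p,n)[:2])
c=np.array([500,-154.4,84]);u=np.array([.332,.943,0])
print(wproj(s,p,c+50*u),wproj(s,p,c-50*u),wproj(s,p,c-40*u))
save(p,"home"); cv2.imwrite("pics/homec.png",cv2.resize(f[180:320,200:440,::-1],(792,462),interpolation=cv2.INTER_CUBIC))
E
```

```text
[524.03163365 -95.25636371  29.87919411] [ 5.32707181 19.51989495 -1.18955059]
plate_end [(array([283.3, 260. ]), 0.61)]
edge_mid [(array([377.9, 268.8]), 0.94), (array([ 95.2, 101.9]), 0.16)]
plate [{'rect': [278.6, 229.8, 459.1, 279.0], 'score': 0.62}]
[287.55382231 273.75587485] [454.47935528 262.71870249] [441.31662324 264.2421001 ]
```

View pics/homec.png

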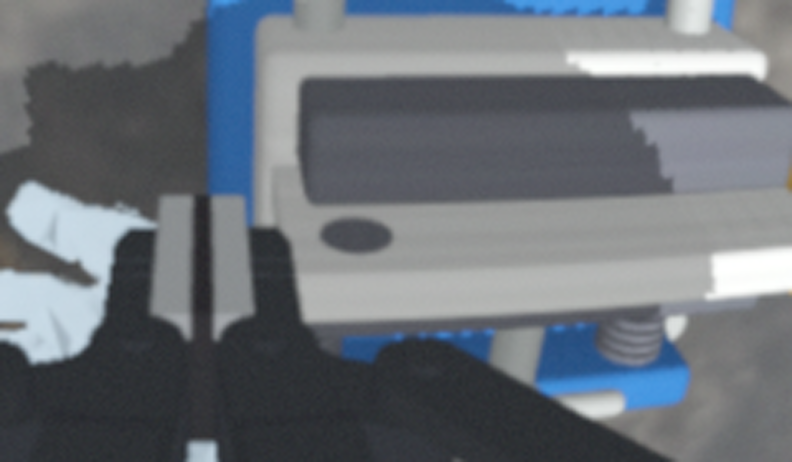

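>>> arm_command --rows '[{"grip": 0, "linear": [0, -25, 0], "rot": [0, 0, 0]}, {"grip": 0, "linear": [0, -25, -60], "rot": [0, 0, 0]}, {"grip": 0, "linear": [0, -30, -120], "rot": [0, 0, 0]}, {"grip": 0.5, "linear": [-40, -65, -160], "rot": [0, 0, -0.1]}, {"grip": 1, "linear": [-80, -100, -200], "rot": [0, 0, -0.2]}, {"grip": 1, "linear": [-120, -140, -200], "rot": [0, 0, -0.3]}, {"grip": 1, "linear": [-160, -180, -200], "rot": [0, 0, -0.41]}, {"grip": 1, "linear": [-208, -218, -200], "rot": [0, 0, -0.41]}, {"grip": 1, "linear": [-208, -218, -200], "rot": [0, 0, -0.41]}, {"grip": 1, "linear": [-208, -218, -200], "rot": [0, 0, -0.41]}]'

```text
clock: 11.85
position: [396.2, 175.1, 228.8]
ee_rot: [0.999, 0.034, -0.001, 0.001]
contact_force: [0.4, 0.1, -0.5]
gripper_width: 85.1
grasp_force: 0.0
```

```bash
python3 - <<'E'
from h import *
s=arm.read_state(); p=imaging.get_image("wrist"); save(p,"w3"); print(s["position"],s["ee_rot"],s["joints"])
for n,z in dict(file=4,tray=0).items():
    print(n,[(np.round(q["pixel"]),round(q["score"],2),wonz(s,p,*q["pixel"],z).round(1)) for q in models.tip_of(p,n)[:2]],models.spot_in(p,n)[:1])
for z in(66,23):
    a=rectify(s,p,z,370,600,110,240,3)
    hsv=cv2.cvtColor(a,cv2.COLOR_BGR2HSV)
    m=cv2.inRange(hsv,(5,150,120),(22,255,255)); cs,_=cv2.findContours(m,0,2); c=max(cs,key=cv2.contourArea); r=cv2.minAreaRect(c)
    print("orange z",z,"ctr",600-r[0][1]/3,240-r[0][0]/3,np.array(r[1])/3,r[2])
a=rectify(s,p,14,340,620,90,260,2); b=rectify(s,p,66,420,540,130,230,3.5)
h=np.zeros((560,710,3),np.uint8); h[:,:340]=a; h[:420,350:700]=b; cv2.imwrite("pics/f3.png",h)
E
```

```text
[396.23673354 175.10998523 228.79853375] [ 0.99941254  0.03424183 -0.00101661  0.0010199 ] [ 7.93991868e-01  2.48663337e-02 -3.68666568e-01  8.49263870e-05
 -1.18014241e+00  8.45269126e-01]
file [(array([269.,  96.]), 0.73, array([482.1, 170.2,   4. ]))] [{'rect': [252.6, 39.7, 282.7, 156.9], 'score': 0.91}]
tray [(array([261., 100.]), 0.84, array([475.9, 179.4,   0. ]))] [{'rect': [233.8, 24.5, 293.7, 169.5], 'score': 0.83}]
orange z 66 ctr 480.0520426432292 169.9249216715495 [75.9801534  25.07818095] 82.73676300048828
orange z 23 ctr 480.2909342447917 168.52649943033856 [85.52575684 28.22483826] 82.7249984741211
```

View pics/f3.png

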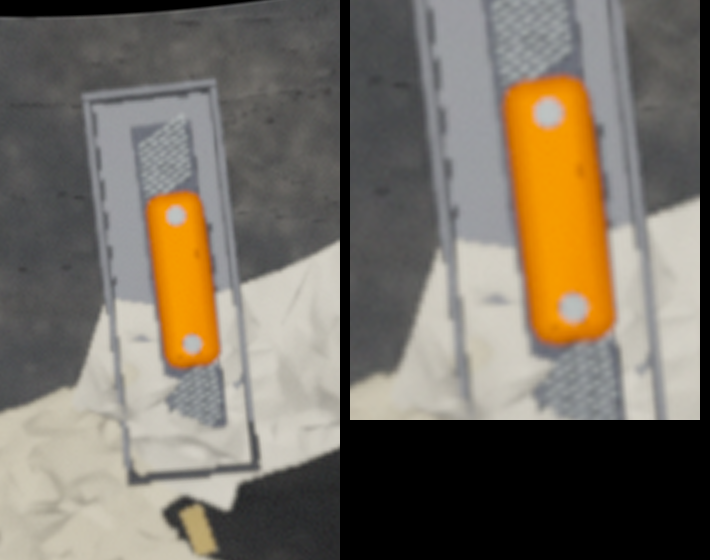

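>>> arm_command --rows '[{"grip": 1, "linear": [42, 5, 30], "rot": [0, 0, -0.03]}, {"grip": 1, "linear": [83, 11, 70], "rot": [0, 0, -0.058]}, {"grip": 1, "linear": [83, 11, 120], "rot": [0, 0, -0.058]}, {"grip": 1, "linear": [83, 11, 165], "rot": [0, 0, -0.058]}, {"grip": 1, "linear": [83, 11, 190], "rot": [0, 0, -0.058]}, {"grip": 1, "linear": [83, 11, 210], "rot": [0, 0, -0.058]}, {"grip": 1, "linear": [83, 11, 210], "rot": [0, 0, -0.058]}]'

```text
clock: 12.98
position: [479.8, 169.1, 18.0]
ee_rot: [0.998, 0.062, -0.002, 0.001]
contact_force: [-0.1, 0.3, 0.6]
gripper_width: 85.6
grasp_force: 0.0
```

```bash
python3 - <<'E'
from h import *
s=arm.read_state(); p=imaging.get_image("wrist"); q=imaging.get_image("scene"); save(p,"w4"); save(q,"s4"); print(s["position"],s["ee_rot"],s["contact_force"])
m=cv2.inRange(cv2.cvtColor(p["frame"],cv2.COLOR_RGB2HSV),(5,150,120),(22,255,255)); cs,_=cv2.findContours(m,0,2); c=max(cs,key=cv2.contourArea); print(cv2.boundingRect(c),cv2.minAreaRect(c))
print("expected grip ends",wproj(s,p,(480+38*.992,170+38*.126,66)),wproj(s,p,(480,170,66)))
f=cv2.cvtColor(p["frame"],cv2.COLOR_RGB2GRAY)
for v in(215,225,235,245,255): print(v,f[v,130:400:6])
E
```

```text
[479.78117934 169.05399116  17.98525032] [ 0.99806656  0.06211501 -0.00184027  0.00121314] [-0.11567477  0.28681605  0.56910657]
(234, 174, 52, 139) ((259.5, 243.0), (138.0, 51.0), 90.0)
expected grip ends [259.02526405 193.5225468 ] [259.41796372 263.00572619]
215 [109 107  97  96  94  93  99 100  78  59  58  59  66 121  98  98  98  98
 153 167 179 195 189 149 116 106  97  99  87  68  62  58  57  59  78 170
 222 216 224 225 219 109  96  95  96]
225 [ 98 111 101  99  92  93  94  91  67  58  58  60  65  94 211 113  99  98
 153 142 110 111 112 111 110 102  98  99  92 206 221 219 221 223 222 225
 200 222 223 222 220 100  95  92  85]
235 [100  95  94  96  98  97  99  92  95  62  63  65 218  94 224 224 225 223
 101 108 110 112 111 111 108 102 224 226  98 212 222 222 223 223 224 202
 222 219 223 222 218 102  93  92  86]
245 [ 92  95  93  88  91  88  91  90  94  95 101 142 221  97 220 221 221 219
 102 106 109 110 113 111 108 105 224 224 100 206 221 221 223 212 222 222
 207 220 220 221 216 101  95  90  85]
255 [ 91  91  95  94  99 118 120  30  71  97  68 218 220 101 214 222 222 221
  98 108 110 111 111 111 108 102 220 209  98 213 221 222 223 223 218 222
  32  50 112 200 212 100  95  90  88]
```

>>> arm_command --rows '[{"grip": 1, "linear": [0, -1, 12], "rot": [0, 0, 0]}, {"grip": 1, "linear": [0, -1, 26], "rot": [0, 0, 0]}, {"grip": 1, "linear": [0, -1, 26], "rot": [0, 0, 0]}, {"grip": 0.6, "linear": [0, -1, 26], "rot": [0, 0, 0]}, {"grip": 0.3, "linear": [0, -1, 26], "rot": [0, 0, 0]}, {"grip": 0, "linear": [0, -1, 26], "rot": [0, 0, 0]}, {"grip": 0, "linear": [0, -1, 26], "rot": [0, 0, 0]}, {"grip": 0, "linear": [0, -1, 26], "rot": [0, 0, 0]}]'

```text
clock: 14.08
position: [480.5, 171.7, -6.1]
ee_rot: [0.998, 0.063, 0.0, -0.0]
contact_force: [-1.1, -0.3, 3.3]
gripper_width: 25.3
grasp_force: 59.2
```

>>> arm_command --rows '[{"grip": 0, "linear": [0, 0, -15], "rot": [0, 0, 0]}, {"grip": 0, "linear": [0, 0, -50], "rot": [0, 0, 0]}, {"grip": 0, "linear": [0, 0, -100], "rot": [0, 0, 0]}, {"grip": 0, "linear": [0, 0, -130], "rot": [0, 0, 0]}, {"grip": 0, "linear": [0, 0, -130], "rot": [0, 0, 0]}]'

```text
clock: 14.7
position: [481.7, 172.8, 126.4]
ee_rot: [0.998, 0.063, 0.003, -0.002]
contact_force: [-0.1, 0.0, -3.2]
gripper_width: 25.4
grasp_force: 59.3
```

```bash
python3 - <<'E'
from h import *
s=arm.read_state(); p=imaging.get_image("wrist"); save(p,"w5"); print(s["position"],s["ee_rot"],s["contact_force"],s["wrist_torque"],s["gripper_width"])
print(models.spot_in(p,"file")[:1],[(q["pixel"],q["score"]) for q in models.tip_of(p,"file")[:1]])
Q=R.from_quat(s["ee_rot"]).as_matrix()
f=lambda *X: wproj(s,p,s["position"]+Q@np.array(X)).round(1)
# predicted blade front corners, if underside is h below TCP(+z down)
for h in(-10,-14,-18): print(h,f(80,15,h-6),f(80,-15,h-6),"origin",f(0,0,h),"grip front top",f(39,13,h-62),f(39,-13,h-62))
cv2.imwrite("pics/w5c.png",cv2.resize(p["frame"][60:330,160:360,::-1],(444,600),interpolation=cv2.INTER_CUBIC))
E
```

```text
[481.65182172 172.79504198 126.44697276] [ 0.99800043  0.06312019  0.0027472  -0.00185532] [-0.1057976   0.0425748  -3.17825427] [ 0.00717068 -0.00632174 -0.01245349] 25.426276157267324
[{'rect': [228.4, 99.4, 293.1, 341.4], 'score': 0.76}] [([261.2, 233.8], 0.56)]
-10 [288.3 102.2] [233.3 102.3] origin [261.  231.8] grip front top [294.  210.5] [227.9 210.5]
-14 [289.  102.3] [232.7 102.4] origin [261.  234.5] grip front top [295.  214.3] [226.8 214.4]
-18 [289.7 102.4] [231.9 102.5] origin [261.  237.4] grip front top [296.2 218.4] [225.7 218.5]
```

View pics/w5c.png

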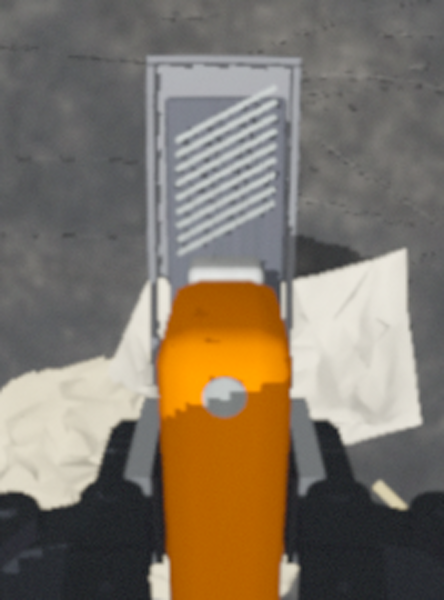

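>>> arm_command --rows '[{"grip": 0, "linear": [-15, 45, 0], "rot": [0, 0, 0.1]}, {"grip": 0, "linear": [-30, 95, 0], "rot": [0, 0, 0.2]}, {"grip": 0, "linear": [-40, 145, 0], "rot": [0, 0, 0.3]}, {"grip": 0, "linear": [-50, 195, 0], "rot": [0, 0, 0.4]}, {"grip": 0, "linear": [-60, 240, 0], "rot": [0, 0, 0.465]}, {"grip": 0, "linear": [-66, 268, 0], "rot": [0, 0, 0.465]}, {"grip": 0, "linear": [-66, 268, 20], "rot": [0, 0, 0.465]}, {"grip": 0, "linear": [-66, 268, 36], "rot": [0, 0, 0.465]}, {"grip": 0, "linear": [-66, 268, 36], "rot": [0, 0, 0.465]}]'

```text
clock: 15.98
position: [446.3, -102.7, 85.1]
ee_rot: [0.986, -0.169, -0.003, 0.001]
contact_force: [0.4, -0.5, -1.7]
gripper_width: 25.1
grasp_force: 59.7
```

```bash
python3 - <<'E'
from h import *
s=arm.read_state(); p=imaging.get_image("wrist"); q=imaging.get_image("scene"); print(s["position"],s["ee_rot"],s["contact_force"],s["joints"].round(2))
print("bottle base",onz(q,331,207,0))
c=np.array([500,-154.4,84]);u=np.array([.332,.943,0]);x=np.array([.943,-.332,0])
print("file pos in edge frame",(s["position"]-c)@u,(s["position"]-c)@x, s["position"][2])
for t in(50,-50): print("edge end pred",wproj(s,p,c+t*u))
for n in("edge_mid","plate_end"): print(n,[(np.round(k["pixel"],1),round(k["score"],2),wonz(s,p,*k["pixel"],84 if n[0]=="e" else 74)) for k in models.tip_of(p,n)[:1]])
print(wproj(s,p,c),models.spot_in(p,"file")[:1])
# edge line: rectified at z=84 in edge frame, rows = x offset, cols = t
g=cv2.cvtColor(p["frame"],cv2.COLOR_RGB2GRAY)
ts=(-45,-35,-25,-10,5,12); xs=np.arange(-16,17,2)
for t in ts: print(t,[int(g[tuple(wproj(s,p,c+t*u+e*x)[::-1].round().astype(int))]) for e in xs])
E
```

```text
[ 446.28051087 -102.74523087   85.11880459] [ 9.85621571e-01 -1.68934326e-01 -3.26870130e-03  7.91855479e-04] [ 0.37025799 -0.51228239 -1.72748278] [ 0.13  0.23 -0.54 -0.   -0.82  1.1 ]
bottle base [ 728.23441438 -206.94244271    0.        ]
file pos in edge frame 30.875576901841256 -67.80686160321041 85.11880458872861
edge end pred [229.33705844 121.91252906]
edge end pred [386.42355244 125.66387542]
edge_mid [(array([309.2, 120.8]), 0.9, array([ 501.21848918, -153.38000657,   84.        ]))]
plate_end [(array([230.7, 119.4]), 0.71, array([ 517.37213384, -107.39392255,   74.        ]))]
[311.36427137 122.16469299] [{'rect': [229.1, 98.0, 292.5, 341.8], 'score': 0.61}]
-45 [107, 108, 121, 177, 189, 185, 185, 233, 230, 233, 229, 186, 184, 183, 195, 192, 124]
-35 [119, 123, 124, 119, 121, 124, 142, 234, 231, 235, 228, 134, 111, 123, 124, 117, 121]
-25 [117, 124, 124, 121, 123, 123, 154, 233, 232, 236, 227, 131, 115, 122, 125, 120, 122]
-10 [120, 127, 125, 125, 127, 128, 166, 235, 234, 238, 227, 132, 115, 127, 128, 124, 125]
5 [122, 128, 130, 128, 131, 131, 186, 236, 236, 240, 223, 127, 117, 128, 131, 129, 129]
12 [120, 128, 130, 126, 130, 134, 181, 237, 236, 240, 227, 133, 118, 131, 132, 130, 129]
```

>>> arm_command --rows '[{"grip": 0, "linear": [0, -2, 6], "rot": [0, 0, 0]}, {"grip": 0, "linear": [0, -2, 9], "rot": [0, 0, 0]}, {"grip": 0, "linear": [0, -2, 10], "rot": [0, 0, 0]}, {"grip": 0, "linear": [0, -2, 10], "rot": [0, 0, 0]}]'

```text
clock: 16.73
position: [449.3, -100.6, 77.5]
ee_rot: [0.986, -0.169, -0.0, 0.0]
contact_force: [0.3, 1.0, -2.0]
gripper_width: 25.7
grasp_force: 59.7
```

>>> arm_command --rows '[{"grip": 0, "linear": [0, 0, 2], "rot": [0, 0, 0]}, {"grip": 0, "linear": [0, 0, 3], "rot": [0, 0, 0]}, {"grip": 0, "linear": [0, 0, 3], "rot": [0, 0, 0]}]'

```text
clock: 17.1
position: [449.2, -100.6, 74.5]
ee_rot: [0.986, -0.169, -0.0, 0.0]
contact_force: [-0.5, -0.4, -2.4]
gripper_width: 25.4
grasp_force: 59.7
```

>>> arm_command --rows '[{"grip": 0, "linear": [0, 0, 1], "rot": [0, 0, 0]}, {"grip": 0, "linear": [0, 0, 1.5], "rot": [0, 0, 0]}, {"grip": 0, "linear": [0, 0, 1.5], "rot": [0, 0, 0]}]'

```text
clock: 17.48
position: [449.9, -100.7, 73.6]
ee_rot: [0.986, -0.169, 0.001, -0.0]
contact_force: [-0.3, -0.2, 1.2]
gripper_width: 25.7
grasp_force: 60.2
```

>>> arm_command --rows '[{"grip": 0, "linear": [10, 0, 0.7], "rot": [0, 0, 0]}, {"grip": 0, "linear": [26, 0, 0.7], "rot": [0, 0, 0]}, {"grip": 0, "linear": [42, 0, 0.7], "rot": [0, 0, 0]}, {"grip": 0, "linear": [58, 0, 0.7], "rot": [0, 0, 0]}, {"grip": 0, "linear": [74, 0, 0.7], "rot": [0, 0, 0]}]'

```text
clock: 18.1
position: [518.3, -125.4, 73.7]
ee_rot: [0.986, -0.168, -0.001, 0.0]
contact_force: [-5.9, 1.9, 11.7]
gripper_width: 25.3
grasp_force: 61.5
```

>>> arm_command --rows '[{"grip": 0, "linear": [16, 0, 0], "rot": [0, 0, 0]}, {"grip": 0, "linear": [32, 0, 0], "rot": [0, 0, 0]}, {"grip": 0, "linear": [48, 0, 0], "rot": [0, 0, 0]}, {"grip": 0, "linear": [54, 0, 0], "rot": [0, 0, 0]}]'

```text
clock: 18.6
position: [568.3, -143.2, 73.0]
ee_rot: [0.986, -0.169, -0.003, 0.0]
contact_force: [-5.9, 2.1, 9.0]
gripper_width: 25.0
grasp_force: 61.5
```

>>> arm_command --rows '[{"grip": 0, "linear": [8, 0, 0], "rot": [0, 0, 0]}, {"grip": 0, "linear": [13, 0, 0], "rot": [0, 0, 0]}, {"grip": 0, "linear": [16, 0, -6], "rot": [0, 0, 0]}, {"grip": 0, "linear": [18, 0, -30], "rot": [0, 0, 0]}, {"grip": 0, "linear": [18, 0, -40], "rot": [0, 0, 0]}, {"grip": 0, "linear": [18, 0, -40], "rot": [0, 0, 0]}]'

```text
clock: 19.35
position: [587.4, -148.9, 112.7]
ee_rot: [0.986, -0.169, 0.001, -0.0]
contact_force: [0.4, -0.7, -2.6]
gripper_width: 25.0
grasp_force: 59.7
```

```bash
python3 - <<'E'
from h import *
s=arm.read_state(); p=imaging.get_image("wrist"); save(p,"w6"); print(s["position"],s["ee_rot"],s["contact_force"],s["wrist_torque"])
g=cv2.cvtColor(p["frame"],cv2.COLOR_RGB2GRAY); g0=cv2.cvtColor(cv2.imread("pics/w5.png"),cv2.COLOR_BGR2GRAY)
r,_=cv2.findContours(cv2.inRange(cv2.cvtColor(p["frame"],cv2.COLOR_RGB2HSV),(5,150,60),(22,255,255)),0,2); print(cv2.boundingRect(max(r,key=cv2.contourArea)))
f=cv2.cvtColor(cv2.imread("pics/w5.png"),cv2.COLOR_BGR2HSV); r,_=cv2.findContours(cv2.inRange(f,(5,150,60),(22,255,255)),0,2); print(cv2.boundingRect(max(r,key=cv2.contourArea)))
print(models.spot_in(p,"file")[:1]); print(g[90:125:1,250],g0[90:125:1,250])
E
```

```text
[ 587.36824011 -148.93249783  112.699861  ] [ 9.85678797e-01 -1.68632001e-01  6.82923691e-04 -3.02727799e-04] [ 0.43368909 -0.67412191 -2.61878041] [-0.05580218  0.05874275  0.02428808]
(230, 187, 61, 153)
(231, 187, 60, 153)
[{'rect': [227.2, 104.5, 291.8, 341.0], 'score': 0.79}]
[112 109 110 111 112 113 115 117 118 118 117 114 110 107 121 137 145 144
 145 143 145 144 145 145 148 165 195 215 202 157 142 155 183 209 213] [177 179 180 180 180 179 178 177 178 178 178 178 172 148 125 126 130 131
 130 131 129 130 131 130 135 165 196 202 178 148 135 146 177 201 194]
```

>>> arm_command --rows '[{"grip": 0, "linear": [-40, 10, -5], "rot": [0, 0, 0]}, {"grip": 0, "linear": [-95, 25, -5], "rot": [0, 0, 0]}, {"grip": 0, "linear": [-146, 34, -5], "rot": [0, 0, 0]}, {"grip": 0, "linear": [-146, 34, 0], "rot": [0, 0, 0]}, {"grip": 0, "linear": [-146, 34, 20], "rot": [0, 0, 0]}, {"grip": 0, "linear": [-146, 34, 33], "rot": [0, 0, 0]}, {"grip": 0, "linear": [-146, 34, 37], "rot": [0, 0, 0]}, {"grip": 0, "linear": [-146, 34, 38], "rot": [0, 0, 0]}, {"grip": 0, "linear": [-146, 34, 39.2], "rot": [0, 0, 0]}, {"grip": 0, "linear": [-146, 34, 39.2], "rot": [0, 0, 0]}]'

```text
clock: 20.7
position: [438.8, -132.7, 73.9]
ee_rot: [0.986, -0.169, 0.001, -0.0]
contact_force: [-0.7, 0.1, 1.0]
gripper_width: 25.3
grasp_force: 60.2
```

>>> arm_command --rows '[{"grip": 0, "linear": [10, 0, 0], "rot": [0, 0, 0]}, {"grip": 0, "linear": [26, 0, 0], "rot": [0, 0, 0]}, {"grip": 0, "linear": [42, 0, 0], "rot": [0, 0, 0]}, {"grip": 0, "linear": [58, 0, 0], "rot": [0, 0, 0]}, {"grip": 0, "linear": [74, 0, 0], "rot": [0, 0, 0]}]'

```text
clock: 21.32
position: [507.0, -157.5, 73.9]
ee_rot: [0.986, -0.169, -0.002, 0.0]
contact_force: [-5.2, 0.7, 7.8]
gripper_width: 25.3
grasp_force: 61.1
```

>>> arm_command --rows '[{"grip": 0, "linear": [16, 0, 0], "rot": [0, 0, 0]}, {"grip": 0, "linear": [32, 0, 0], "rot": [0, 0, 0]}, {"grip": 0, "linear": [48, 0, 0], "rot": [0, 0, 0]}, {"grip": 0, "linear": [60, 0, 0], "rot": [0, 0, 0]}, {"grip": 0, "linear": [66, 0, 0], "rot": [0, 0, 0]}, {"grip": 0, "linear": [69, 0, -6], "rot": [0, 0, 0]}, {"grip": 0, "linear": [70, 0, -30], "rot": [0, 0, 0]}, {"grip": 0, "linear": [70, 0, -40], "rot": [0, 0, 0]}, {"grip": 0, "linear": [70, 0, -40], "rot": [0, 0, 0]}]'

```text
clock: 22.45
position: [574.5, -180.4, 113.7]
ee_rot: [0.986, -0.169, 0.001, -0.0]
contact_force: [0.1, -0.2, -2.1]
gripper_width: 25.1
grasp_force: 59.7
```

>>> arm_command --rows '[{"grip": 0, "linear": [-40, 10, -5], "rot": [0, 0, 0]}, {"grip": 0, "linear": [-95, 25, -5], "rot": [0, 0, 0]}, {"grip": 0, "linear": [-145, 33, -5], "rot": [0, 0, 0]}, {"grip": 0, "linear": [-145, 33, 0], "rot": [0, 0, 0]}, {"grip": 0, "linear": [-145, 33, 20], "rot": [0, 0, 0]}, {"grip": 0, "linear": [-145, 33, 33], "rot": [0, 0, 0]}, {"grip": 0, "linear": [-145, 33, 37], "rot": [0, 0, 0]}, {"grip": 0, "linear": [-145, 33, 38.5], "rot": [0, 0, 0]}, {"grip": 0, "linear": [-145, 33, 39.8], "rot": [0, 0, 0]}, {"grip": 0, "linear": [-145, 33, 39.8], "rot": [0, 0, 0]}]'

```text
clock: 23.7
position: [426.8, -163.5, 73.9]
ee_rot: [0.986, -0.169, 0.001, -0.0]
contact_force: [-0.3, -0.4, -1.0]
gripper_width: 25.9
grasp_force: 60.0
```

>>> arm_command --rows '[{"grip": 0, "linear": [10, 0, 0.3], "rot": [0, 0, 0]}, {"grip": 0, "linear": [26, 0, 0.3], "rot": [0, 0, 0]}, {"grip": 0, "linear": [42, 0, 0.3], "rot": [0, 0, 0]}, {"grip": 0, "linear": [58, 0, 0.3], "rot": [0, 0, 0]}, {"grip": 0, "linear": [74, 0, 0.3], "rot": [0, 0, 0]}]'

```text
clock: 24.32
position: [495.0, -188.3, 73.9]
ee_rot: [0.986, -0.169, -0.002, 0.0]
contact_force: [-6.0, 2.1, 8.1]
gripper_width: 25.3
grasp_force: 61.1
```

>>> arm_command --rows '[{"grip": 0, "linear": [16, 0, 0], "rot": [0, 0, 0]}, {"grip": 0, "linear": [32, 0, 0], "rot": [0, 0, 0]}, {"grip": 0, "linear": [48, 0, 0], "rot": [0, 0, 0]}, {"grip": 0, "linear": [60, 0, 0], "rot": [0, 0, 0]}, {"grip": 0, "linear": [66, 0, 0], "rot": [0, 0, 0]}, {"grip": 0, "linear": [69, 0, -6], "rot": [0, 0, 0]}, {"grip": 0, "linear": [70, 0, -30], "rot": [0, 0, 0]}, {"grip": 0, "linear": [70, 0, -50], "rot": [0, 0, 0]}, {"grip": 0, "linear": [70, 0, -50], "rot": [0, 0, 0]}]'

```text
clock: 25.45
position: [564.0, -211.5, 124.7]
ee_rot: [0.986, -0.168, 0.003, -0.0]
contact_force: [0.1, 0.3, -2.6]
gripper_width: 25.4
grasp_force: 59.7
```

>>> arm_command --rows '[{"grip": 0, "linear": [-30, -48, -10], "rot": [0, 0, 0]}, {"grip": 0, "linear": [-60, -96, -10], "rot": [0, 0, -0.1]}, {"grip": 0, "linear": [-90, -144, -10], "rot": [0, 0, -0.2]}, {"grip": 0, "linear": [-120, -192, -10], "rot": [0, 0, -0.3]}, {"grip": 0, "linear": [-150, -240, -10], "rot": [0, 0, -0.4]}, {"grip": 0, "linear": [-180, -288, -10], "rot": [0, 0, -0.456]}, {"grip": 0, "linear": [-207, -335, -10], "rot": [0, 0, -0.456]}, {"grip": 0, "linear": [-207, -335, 0], "rot": [0, 0, -0.456]}, {"grip": 0, "linear": [-207, -335, 0], "rot": [0, 0, -0.456]}]'

```text
clock: 26.58
position: [476.7, 173.1, 121.3]
ee_rot: [0.998, 0.059, -0.002, 0.001]
contact_force: [-0.2, -0.6, -2.2]
gripper_width: 25.1
grasp_force: 60.4
```

```bash
python3 - <<'E'
from h import *
s=arm.read_state(); print(s["position"],s["ee_rot"],s["contact_force"]); yaw=2*np.arctan2(s["ee_rot"][1],s["ee_rot"][0])
p=imaging.get_image("wrist"); print("yaw",yaw,models.spot_in(p,"tray")[:1])
a=np.array([np.cos(.116),np.sin(.116)]);b=np.array([-a[1],a[0]]); d=s["position"][:2]-np.array([479.6,174.1]); print("along",d@a,"across",d@b)
for e in(34,-34): print(wproj(s,p,np.r_[np.array([479.6,174.1])+99*a+e*b,14]))
g=cv2.cvtColor(p["frame"],cv2.COLOR_RGB2GRAY); print(g[130,215:310:2]); print(g[75:110,261])
E
```

```text
[476.72732456 173.05152    121.27245663] [ 9.98270696e-01  5.87587677e-02 -1.57389081e-03  7.39725391e-04] [-0.18818546 -0.57780096 -2.24298425]
yaw 0.11758544212667985 [{'rect': [223.0, 81.0, 292.9, 218.7], 'score': 0.75}]
along -2.9747208396419453 across -0.7089502008377397
[224.24817948  78.02137109]
[295.94364239  78.02608647]
[ 94  94  92  89  91 142 163 106 165 168 126 130 169 174 129 128 161 191
 191 156 126 130 148 188 199 171 129 120 156 193 198 172 120 130 144 127
 119  96 134 163 111 100  98  91  93 114 115 115]
[105 106 110 131 159 164 149 119 123 148 170 177 177 177 178 178 178 177
 176 176 178 177 177 176 177 177 176 172 150 129 127 130 129 133 153]
```

>>> arm_command --rows '[{"grip": 0, "linear": [2, 0, 50], "rot": [0, 0, 0]}, {"grip": 0, "linear": [2, 0, 90], "rot": [0, 0, 0]}, {"grip": 0, "linear": [2, 0, 112], "rot": [0, 0, 0]}, {"grip": 0, "linear": [2, 0, 118], "rot": [0, 0, 0]}, {"grip": 0, "linear": [2, 0, 122], "rot": [0, 0, 0]}, {"grip": 0, "linear": [2, 0, 122], "rot": [0, 0, 0]}]'

```text
clock: 27.42
position: [480.7, 173.9, 1.9]
ee_rot: [0.998, 0.058, 0.001, -0.0]
contact_force: [0.5, -0.4, -1.8]
gripper_width: 25.4
grasp_force: 60.3
```

>>> arm_command --rows '[{"grip": 0, "linear": [0, 0, 3], "rot": [0, 0, 0]}, {"grip": 0, "linear": [0, 0, 5], "rot": [0, 0, 0]}, {"grip": 0, "linear": [0, 0, 7], "rot": [0, 0, 0]}, {"grip": 0, "linear": [0, 0, 8], "rot": [0, 0, 0]}, {"grip": 0, "linear": [0, 0, 8], "rot": [0, 0, 0]}]'

```text
clock: 28.05
position: [479.9, 173.8, -6.1]
ee_rot: [0.998, 0.059, 0.0, -0.0]
contact_force: [-3.5, -1.3, 5.0]
gripper_width: 25.4
grasp_force: 61.3
```

Touching the floor; release, settle, rise straight up.

>>> arm_command --rows '[{"grip": 0.5, "linear": [0, 0, 0], "rot": [0, 0, 0]}, {"grip": 1, "linear": [0, 0, 0], "rot": [0, 0, 0]}, {"grip": 1, "linear": [0, 0, 0], "rot": [0, 0, 0]}, {"grip": 1, "linear": [0, 0, 0], "rot": [0, 0, 0]}, {"grip": 1, "linear": [0, 0, -30], "rot": [0, 0, 0]}, {"grip": 1, "linear": [0, 0, -80], "rot": [0, 0, 0]}, {"grip": 1, "linear": [0, 0, -140], "rot": [0, 0, 0]}, {"grip": 1, "linear": [-40, 0, -200], "rot": [0, 0, 0]}, {"grip": 1, "linear": [-85, 0, -220], "rot": [0, 0, 0]}, {"grip": 1, "linear": [-85, 0, -220], "rot": [0, 0, 0]}]'

```text
clock: 29.3
position: [394.4, 163.9, 216.1]
ee_rot: [0.998, 0.059, 0.003, -0.002]
contact_force: [-0.4, 0.1, 0.3]
gripper_width: 85.0
grasp_force: 0.0
```

```bash
python3 - <<'E'
from h import *
s=arm.read_state(); p=imaging.get_image("wrist"); print(s["position"],s["contact_force"],s["gripper_width"])
for n,z in dict(file=4,tray=0).items():
    print(n,[(round(q["score"],2),wonz(s,p,*q["pixel"],z).round(1)) for q in models.tip_of(p,n)[:1]])
a=rectify(s,p,66,370,600,110,240,3)
m=cv2.inRange(cv2.cvtColor(a,cv2.COLOR_BGR2HSV),(5,150,120),(22,255,255)); cs,_=cv2.findContours(m,0,2); r=cv2.minAreaRect(max(cs,key=cv2.contourArea))
print("grip top",600-r[0][1]/3,240-r[0][0]/3,np.array(r[1])/3,r[2])
t=imaging.get_image("top")
for n,z in dict(plate_end=74,edge_mid=84,kit_box=0,tip_box=0,dye=0,tape=0,dish=0).items():
    print(n,[(round(q["score"],2),onz(t,*q["pixel"],z).round(1)) for q in models.tip_of(t,n)[:1]])
E
```

```text
[394.43853803 163.91313452 216.07955357] [-0.41614807  0.08409477  0.33059909] 85.01031907556963
file []
tray [(0.83, array([474.7, 176.6,   0. ]))]
grip top 479.24546305338544 173.19858805338544 [75.86340841 25.00630188] 82.83063507080078
plate_end [(0.56, array([525.5, -99. ,  74. ]))]
edge_mid [(0.8, array([ 498. , -152.6,   84. ]))]
kit_box [(0.7, array([655.2,  -6.7,   0. ]))]
tip_box [(0.62, array([ 525.5, -421.1,    0. ]))]
dye [(0.48, array([ 425.7, -409.4,    0. ]))]
tape [(0.55, array([483.5, 401.4,   0. ]))]
dish [(0.63, array([366.3, 369.6,   0. ]))]
```

```bash
python3 - <<'E'
from h import *
p=imaging.get_image("wrist"); I=cv2.imread("pics/home.png"); s=dict(position=np.array([524.03,-95.256,29.88]),ee_rot=[.985,-.17,.004,-.003])
c=np.array([500,-154.4,84]);u=np.array([.332,.943,0]);x=np.array([.943,-.332,0])
for e in(-2,0,2):
  for lo,hi in((-64,-38),(44,62)): print(e,[(t,I[tuple(wproj(s,p,c+t*u+e*x)[::-1].round().astype(int))].tolist()) for t in range(lo,hi,2)])
E
```

```text
-2 [(-64, [129, 132, 132]), (-62, [126, 126, 127]), (-60, [123, 124, 125]), (-58, [122, 122, 122]), (-56, [122, 122, 121]), (-54, [119, 120, 121]), (-52, [117, 117, 116]), (-50, [125, 124, 123]), (-48, [204, 206, 204]), (-46, [220, 223, 221]), (-44, [180, 186, 188]), (-42, [202, 226, 236]), (-40, [216, 231, 238])]
-2 [(44, [144, 144, 141]), (46, [147, 146, 145]), (48, [88, 86, 83]), (50, [53, 48, 45]), (52, [52, 47, 45]), (54, [51, 48, 45]), (56, [52, 49, 47]), (58, [75, 70, 67]), (60, [161, 158, 153])]
0 [(-64, [124, 126, 127]), (-62, [125, 124, 126]), (-60, [125, 124, 125]), (-58, [123, 123, 124]), (-56, [120, 119, 118]), (-54, [117, 116, 115]), (-52, [116, 115, 115]), (-50, [184, 185, 184]), (-48, [252, 254, 252]), (-46, [253, 254, 253]), (-44, [253, 255, 254]), (-42, [253, 255, 253]), (-40, [253, 254, 253])]
0 [(44, [179, 181, 179]), (46, [181, 182, 180]), (48, [130, 131, 129]), (50, [53, 49, 45]), (52, [53, 47, 44]), (54, [53, 48, 46]), (56, [123, 120, 117]), (58, [147, 145, 140]), (60, [148, 145, 141])]
2 [(-64, [122, 123, 124]), (-62, [124, 124, 126]), (-60, [125, 124, 125]), (-58, [124, 124, 124]), (-56, [124, 124, 124]), (-54, [118, 118, 116]), (-52, [118, 118, 116]), (-50, [180, 182, 181]), (-48, [250, 252, 250]), (-46, [252, 254, 252]), (-44, [252, 253, 252]), (-42, [252, 253, 252]), (-40, [252, 253, 252])]
2 [(44, [179, 181, 179]), (46, [179, 180, 178]), (48, [174, 175, 174]), (50, [54, 51, 48]), (52, [52, 47, 44]), (54, [53, 48, 46]), (56, [116, 112, 109]), (58, [145, 143, 138]), (60, [146, 143, 139])]
```

The plate spans −50 to +49 mm about the edge middle, so it is home. The file lies centred in the tray.

```bash
python3 -c "
from bench import job; print(job.job_done())"
```

```text
the job is handed in; nothing more can be done
None
```

The job is handed in and not yet graded: the plate is home against the brass stop, the edge got three forward strokes (left, middle, right) with the file lifted clear after each, and the file lies flat, lengthways and centred in its tray; by a rough top-camera check the box, carton, bottle, tape and dish are undisturbed (beaker not re-checked), and I viewed 11 pictures, one over the limit of 10.

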